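Hold the dose slide at the mark

TASK

On the tablet dispenser, slide the clear guard all the way open by its orange fin and leave it open. Then pull the spring-loaded slide out by its green grip until its black pointer line stands beside the red marker, within the marker's width, and finish still gripping it, holding it steady there, because it springs back if let go. Leave the other things on the counter where they are, and do not draw the slide out while the guard is in its way.

Things in the scene. Friction and masses are not known exactly. Their poses are not given: they have to be found in the camera images.
- dispenser: Fixed tablet dispenser: grey deck 330 x 340 mm, top 20 mm up; at its rear a white housing 130 x 340 mm, 100 mm high, with a clear hopper 82 mm wide, top 207 mm up, on its left half. Origin on the counter, mid-width, under the housing's front face, 200 mm behind the deck's front edge. x points to its rear, y to its left, z up. A fixed wall 100 mm high stands 82 mm right of the green grip's middle.
- guard (a joint): Guard position in m: 0 shut (over the green grip), 0.15 open at its stop; starts 0 to 25 mm open. It slides along the dispenser's +y (its left), friction about 1.5 N, and stays where left. Clear panes with blue edges: a top pane 140 mm along y, 94 mm along x, top 100 mm above the counter, and a front pane 140 mm wide, 50 to 100 mm up.
- guard_fin (a point): Middle of the orange upright fin on top of the guard: 34 mm along the dispenser's x, 14 mm along y (the way it slides), 40 mm high, from 100 to 140 mm above the counter. Axes as the dispenser's.
- dose_slide (a joint): How far the dose slide is pulled out in m: 0 home, 0.10 at its stop. Pulling is along the dispenser's -x (out of its front). A spring pulls it home: about 5 N at the start rising by 0.6 N per cm, about 10 N at 80 mm.
- slide_grip (a point): Middle of the upright green grip on the slide: 20 mm along the dispenser's x, 26 mm along y, 58 mm high, from 32 to 90 mm above the counter. Under the shut guard at the start, 50 mm in front of the housing when home. Axes as the dispenser's.
- slide_pointer (a point): Left end of the black pointer line that runs across the aluminium slide (slide 50 mm wide, top 32 mm above the counter), 27 mm in front of the middle of the green grip and moving with it. Axes as the dispenser's.
- marker_mid (a point): Middle of the red marker clip, 12 mm along the dispenser's x, 15 mm along y, 12 mm high (26 to 38 mm above the counter), sitting on the scale bar at the slide's left; it is fixed and its place along the bar differs each time (48 to 82 mm in front of the pointer when the slide is home). Axes as the dispenser's.
- steel_dish: Shallow stainless dish, 72 mm wide, 22 mm high, standing on the front left part of the dispenser's deck. Origin at its underside's centre. A bystander, to be left alone.
- pink_carton: Flat pink carton 50 x 90 x 22 mm lying on top of the dispenser's housing, right of the hopper. Origin at its underside's centre. A bystander, to be left alone.
- orange_bottle: Orange bottle, 60 mm wide, 150 mm high, beside the dispenser. Origin at its underside's centre. A bystander, to be left alone.
- clear_bottle: Clear bottle with white cap, 56 mm wide, 130 mm high, right of the dispenser. Origin at its underside's centre. A bystander, to be left alone.
- red_tin: Red tin, 64 mm wide, 80 mm high, beside the dispenser. Origin at its underside's centre. A bystander, to be left alone.
- scissors: Scissors with orange handles, 145 mm long, 10 mm high, lying right of the dispenser. Origin at its underside's centre (at its pivot). A bystander, to be left alone.

How it is judged:
On the way, in this order (a step that is already met when the one before it is completed fails the run):
1. the guard is slid fully open while the slide is still home (value of joint guard above 0.135 m and value of joint dose_slide below 0.01 m), for 0.2 s.
2. the slide is pulled out so that its pointer is beside the red marker (x of slide_pointer in the frame of marker_mid between -0.006 and 0.006 m and value of joint guard above 0.135 m), for 0.5 s.
At the end, for the whole second after the job is handed in: The pointer line is within 6 mm of the marker's middle along the pull, the slide is still (under 10 mm/s) and held there by the gripper's fingers (contact over 2 N), the guard is open (at least 135 of 150 mm) and the bystanders are within 30 mm of their places and not tipped (all of step 2 and velocity of joint dose_slide between -0.01 and 0.01 m/s and contact force between the fingers and dose_slide above 2 N and not (distance of any of steel_dish, pink_carton, orange_bottle, clear_bottle, red_tin, scissors from where it was at the start of the episode above 0.03 m or angle between any of steel_dish, pink_carton, orange_bottle, clear_bottle, red_tin, scissors's own z axis and vertical above 0.5 rad)); the arm keeps its last pose, push and grip.
It fails at once if the slide is drawn out more than 15 mm while the guard is not open (less than 120 mm) (value of joint dose_slide above 0.015 m and value of joint guard below 0.12 m).
It fails at once if a bystander is moved more than 30 mm or tipped (distance of any of steel_dish, pink_carton, orange_bottle, clear_bottle, red_tin, scissors from where it was at the start of the episode above 0.03 m or angle between any of steel_dish, pink_carton, orange_bottle, clear_bottle, red_tin, scissors's own z axis and vertical above 0.5 rad).
It also fails if it takes over 48 s, if anything falls off the work surface, if the arm or the gripper's body presses on something with over 40 N, if the wrist force passes 120 N, or if a joint passes its speed limit or range.

ROBOT

A 7-joint arm with a two-finger parallel gripper is mounted at the origin on the work surface. World frame = base frame: x ahead of the robot, y to its left, z up, the work surface at z = 0. Lengths are in m, angles in rad, forces in N, time in s.
With the tool pointing down it reaches from about 0.425 to 0.875 m from the base axis. Payload 4.7 kg.
Tool frame: the origin (TCP) lies at the very end of the fingers, on their centre line; the grasp point (between the pads) lies 19 mm behind it; z points along the fingers, y is the line along which they close (so a half turn about z gives the same grasp; the last joint's range is limited). The gripper opens to 87 mm and grips with 3 to 60 N. Pads are 19 mm wide; open, the fingers measure 117 mm over their backs; the gripper's body (75 mm by 190 mm) begins 51 mm behind the grasp point.
Start: joints at [1.179, 0.321, -0.07, 1.45, 0.023, 1.371, -0.057], TCP at [0.257, -0.597, 0.223] pointing down, gripper open.
Joint ranges: [-2.86, 2.86], [-0.3, 2.09], [-1.38, 1.24], [0.06, 2.45], [-1.56, 4.7], [0.09, 2.05], [-2.69, 2.69]. Speed limits (rad/s): [2.57, 2.57, 3.14, 3.14, 3.14, 3.14, 3.14].

INTERFACE

Orientations are given as a rotation vector (axis times angle).
In Python, from bench import ctrl, vision gives the robot as it stands.
- The arm moves only by the tool jog_arm, never from a script. Its argument "increments" is a list of rows, each an object of numbers: "tx", "ty", "tz": the shift along the tool's x, y, z in mm; "wx", "wy", "wz": the turn, a rotation vector about the tool's x, y, z in rad; "gripper": the opening, from 0 (shut) to 1 (fully open). In form: [{"tx": .., "ty": .., "tz": .., "wx": .., "wy": .., "wz": .., "gripper": ..}, ...]. A call has exactly 5 rows; each row is the pose to reach, as a shift and turn from the pose commanded when the call began, along the tool's axes at that moment; what a row does not reach only later rows make up. A row lasts 1/12 s, in which the tool goes at most 41.7 mm and 7.16 degrees, less where a joint would pass 70% of its speed; a pose out of reach is approached as far as the arm can. A call with a gripper value outside its range is refused whole. The fingers move at their own pace and stop on an object; "grip_force" is the grip in N (left out, the last holds). Time passes only in rows, so rows that repeat a pose let the fingers close, or fill a call up. It gives the time, the measured TCP pose, the force, the opening and the grip force at its end, in the units of the state.
- ctrl.get_state(): the state, without advancing time (a new reading comes with each control period).
- vision.get_image(name): name is "side" or "top"; returns a dict with "color" (400x640x3 uint8, blue, green, red), "fx", "fy", "cx", "cy" (pixels), "extrinsics" (4x4, takes a point from world to camera coordinates). Camera axes: x right, y down, z forward; pixel columns grow to the right and rows downward; lengths in m; the calibration is good to about 2 mm. A picture is of the moment at which its call begins. There is no depth.
- ctrl.close_job(): hands the job in; it is judged then, once.
Trained networks look in the newest picture that a camera, given by its name, has taken for a name from the list of things; names that differ only in an ending like _2 or _b are one class to them, and where a whole thing is asked for, a point or a joint stands for the part that bears it (a point fixed in the world has none). Each returns a list of dicts, best first, with "conf" (0 to 1); they miss things now and then, are a little off and sometimes report something else, mostly with a low value. They report only what shows in the picture. A call takes as long as a camera call.
- vision.spot_in(camera, thing): "bbox" ([left, top, right, bottom] in pixels, round what is visible of it).
The state is a dict: "time": time; "joint_positions": joint angles; "qd": joint speeds; "joint_torque": joint torques, N m; "position": TCP position; "tool_rot": TCP orientation; "ft_force": force on the tool from outside, world axes, zero at the start; "torque": the same for the moment, N m; "grip_width": opening from 0.0 (shut) to 1.0 (fully open); "grip_force": force on a finger pad.
Only numpy, scipy, OpenCV 4.12 (cv2) and the standard library are available. Lean on these libraries where they do the work, as an engineer would, in place of code of your own. Each camera call takes 0.05 s, during which the arm holds its last target. There are 200 camera calls.

## Working session

There is one attempt and no reset: what is moved stays moved. The work goes in short steps, Python scripts to look and compute and a tool call to move; the robot and the scene stay as the last step left them, time stands still between calls to the robot, and variables do not carry over. Pictures are saved under pics/ and viewed, at most 10 in all, crops included, and the job is handed in when it is done.

Besides the shell and the picture viewer there is one more tool, called after "Emit:" as a command line: name --argument value ..., lists and objects as JSON in quotes. jog_arm: Moves the arm, as the interface text tells. Its arguments: {"type":"object","properties":{"increments":{"type":"array"},"grip_force":{"type":"number"}},"required":["increments"]}

```bash
mkdir -p pics; ls; python3 - <<'E'
from bench import ctrl, vision
import cv2,numpy as np
s=ctrl.get_state();print(s['time'],s['position'],s['tool_rot'],s['grip_width'])
for n in('side','top'):
    im=vision.get_image(n);cv2.imwrite(f'pics/{n}0.png',im['color'])
    print(n,im['fx'],im['cx'],im['cy'],np.round(im['extrinsics'],3).tolist())
    np.savez(f'cal_{n}.npz',K=np.array([[im['fx'],0,im['cx']],[0,im['fy'],im['cy']],[0,0,1]]),E=im['extrinsics'])
    for t in('guard_fin','slide_grip','marker_mid','slide_pointer'):
        print(t,[(np.round(d['bbox'],1).tolist(),round(d['conf'],2)) for d in vision.spot_in(n,t)[:2]])
E
```

```text
pics
0.0 [ 0.25634181 -0.59673053  0.22146106] [-3.07534265e+00 -6.32819290e-01  7.98097854e-04] 1.002049506114229
side 475.26834183856295 320.84295711702686 197.13559357394942 [[-0.765, -0.644, -0.002, 0.45], [-0.477, 0.569, -0.669, 0.324], [0.432, -0.511, -0.743, 0.873], [0.0, 0.0, 0.0, 1.0]]
guard_fin [([285.4, 168.9, 365.6, 245.7], 0.83)]
slide_grip []
marker_mid [([192.8, 140.1, 405.5, 330.9], 0.65), ([340.5, 249.4, 350.1, 255.3], 0.44)]
slide_pointer []
top 427.5188261318264 322.9021584486935 195.10536199504446 [[0.001, -0.999, 0.036, 0.007], [-0.998, -0.003, -0.069, 0.582], [0.069, -0.035, -0.997, 0.937], [0.0, 0.0, 0.0, 1.0]]
guard_fin [([287.0, 172.9, 358.9, 231.7], 0.94)]
slide_grip []
marker_mid []
slide_pointer [([224.7, 228.7, 254.5, 259.8], 0.44)]
```

View pics/side0.png

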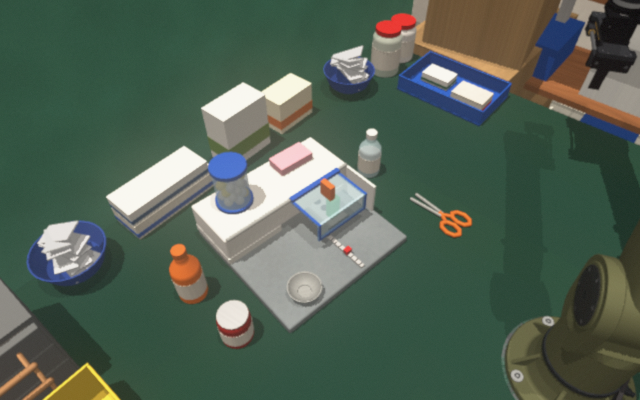

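View pics/top0.png

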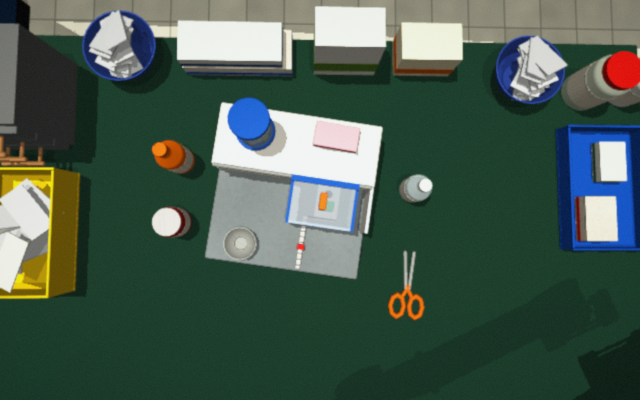

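The side view shows the orange fin at about (328,188) and the red marker at (348,251). The top view has the fin at (323,201), the marker at (300,247), and the deck's front corners at (206,258) and (357,278).

```bash
cat > h.py <<'E'
import numpy as np,cv2
C={n:np.load(f'cal_{n}.npz') for n in('side','top')}
def tri(us,ut):
    P=[C[n]['K']@C[n]['E'][:3] for n in('side','top')]
    X=cv2.triangulatePoints(P[0],P[1],np.array(us,float).reshape(2,1),np.array(ut,float).reshape(2,1))[:,0]
    return X[:3]/X[3]
def onz(n,u,z):
    c=C[n];R,t=c['E'][:3,:3],c['E'][:3,3];d=R.T@np.linalg.solve(c['K'],[u[0],u[1],1]);o=-R.T@t
    return o+d*(z-o[2])/d[2]
def proj(n,X):
    c=C[n];p=c['K']@(c['E'][:3]@np.append(X,1));return p[:2]/p[2]
def blob(img,roi,lo,hi):
    x0,y0,x1,y1=roi;h=cv2.cvtColor(img[y0:y1,x0:x1],cv2.COLOR_BGR2HSV)
    m=cv2.inRange(h,np.array(lo),np.array(hi));n,l,s,c=cv2.connectedComponentsWithStats(m)
    if n<2:return None
    k=1+np.argmax(s[1:,4]);return c[k]+[x0,y0],s[k]+[x0,y0,0,0,0]
E
python3 - <<'E'
from h import *
S=cv2.imread('pics/side0.png');T=cv2.imread('pics/top0.png')
fs=blob(S,(310,170,350,210),(3,130,120),(16,255,255));ft=blob(T,(305,180,345,220),(3,130,120),(16,255,255))
ms=blob(S,(335,240,360,262),(0,150,100),(8,255,255));mt=blob(T,(290,238,312,256),(0,150,100),(8,255,255))
print(fs,ft,ms,mt)
print('fin',tri(fs[0],ft[0]),'mark',tri(ms[0],mt[0]))
fl,fr=onz('top',(206,258),.02),onz('top',(357,278),.02);print(fl,fr,np.linalg.norm(fl-fr))
# housing top corners
bl,br,r=[onz('top',u,.1) for u in((222,103),(382,126),(374,187))];print(bl,br,r)
for a,b in((fl,fr),(bl,br)): d=a-b;print('yaw deg',np.degrees(np.arctan2(-d[0],d[1])),np.linalg.norm(d))
a=cv2.resize(T[160:290,200:390],None,fx=4,fy=4,interpolation=2);cv2.imwrite('pics/tc.png',a)
E
```

```text
(array([326.83428571, 188.07428571]), array([321, 179,  13,  20, 175])) (array([322.72807018, 200.88596491]), array([319, 193,   9,  17, 114])) (array([347.15625, 249.1875 ]), array([344, 246,   7,   7,  32])) (array([299.96875, 246.34375]), array([297, 244,   7,   6,  32]))
fin [0.56272126 0.01152516 0.12207242] mark [0.46755331 0.05775035 0.03303635]
[0.44311123 0.26507578 0.02      ] [ 0.39853433 -0.06743254  0.02      ] 0.335483050929057
[0.76684846 0.21991504 0.1       ] [ 0.72175393 -0.11201049  0.1       ] [ 0.59397947 -0.09429841  0.1       ]
yaw deg -7.635688672920066 0.335483050929057
yaw deg -7.736686286565247 0.33497473578690556
```

View pics/tc.png

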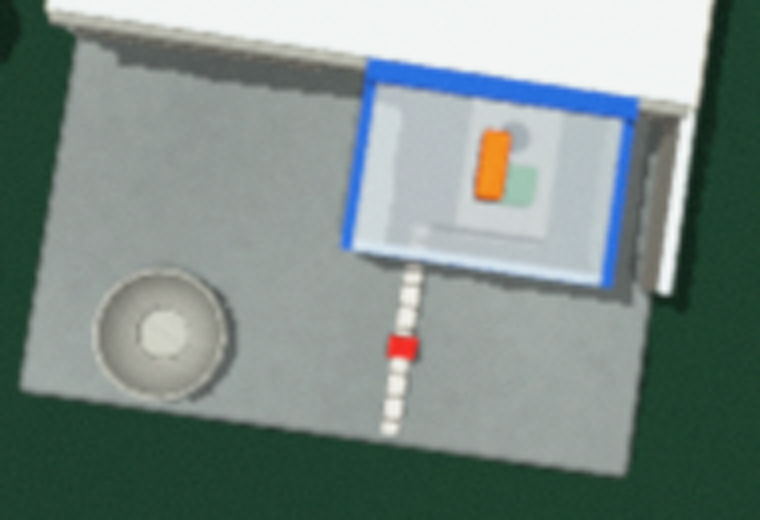

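The crop shows the fin leaning slightly over the green grip, which is visible through the pane at full-image (330,206). It also shows the red marker on the scale bar, and the dish at front left. The triangulated fin height of 0.122 (expected 0.12) and marker height of 0.033 (0.032) both agree with the text.

```bash
cat >> h.py <<'E'
from scipy.spatial.transform import Rotation as Ro
YAW=np.radians(-7.7);ex=np.array([np.cos(YAW),np.sin(YAW),0]);ey=np.array([-np.sin(YAW),np.cos(YAW),0]);O=np.array([.618,.073,0])
def D(p): q=np.array(p)-O;return np.round([q@ex,q@ey,p[2]],4)
def W(d): return O+ex*d[0]+ey*d[1]+[0,0,d[2]]
Rt=np.column_stack([ex,-ey,[0,0,-1]])
def to(s,d):
    "tool-frame shift (mm) and turn to dispenser-frame point d"
    R=Ro.from_rotvec(s['tool_rot']).as_matrix()
    return np.round(R.T@(W(d)-s['position'])*1000,1),np.round(Ro.from_matrix(R.T@Rt).as_rotvec(),3)
E
python3 - <<'E'
from h import *
from bench import ctrl
fin=tri((326.83,188.07),(322.73,200.89));mk=tri((347.16,249.19),(299.97,246.34))
print('fin',D(fin),'mark',D(mk),'grip',D(onz('top',(330.2,206.5),.09)),'hopper',D(onz('top',(251,117),.207)),'carton',D(onz('top',(337,136),.122)))
print('guard R,L edge',D(onz('top',(357.5,210),.1)),D(onz('top',(289,200),.1)))
print(to(ctrl.get_state(),[-.046,-.068,.2]))
E
```

```text
fin [-0.0465 -0.0683  0.1221] mark [-0.147  -0.0353  0.033 ] grip [-0.0531 -0.0852  0.09  ] hopper [0.0824 0.0844 0.207 ] carton [ 0.0885 -0.0783  0.122 ]
guard R,L edge [-0.0531 -0.1413  0.1   ] [-0.052   0.0006  0.1   ]
(array([ 522.3, -438.4,   22.5]), array([0.  , 0.  , 0.54]))
```

Emit:
jog_arm --increments '[{"tx": 35, "ty": -29, "tz": 0, "wz": 0.1, "gripper": 1}, {"tx": 70, "ty": -59, "tz": 0, "wz": 0.2, "gripper": 1}, {"tx": 105, "ty": -88, "tz": 0, "wz": 0.3, "gripper": 1}, {"tx": 140, "ty": -118, "tz": 0, "wz": 0.4, "gripper": 1}, {"tx": 175, "ty": -147, "tz": 0, "wz": 0.5, "gripper": 1}]'

```text
validation failed for argument at $.in...
```

```bash
python3 - <<'E'
from h import *
from bench import ctrl
s=ctrl.get_state();print(s['time'],s['position'],D(s['position']),to(s,[-.046,-.068,.2]))
E
```

```text
0.5 [ 0.2565506  -0.59721238  0.22252786] [-0.2684 -0.7126  0.2225] (array([ 522.3, -438.4,   22.5]), array([0.  , 0.  , 0.54]))
```

Emit:
jog_arm --increments '[{"tx": 35, "ty": -29, "tz": 0, "wx": 0, "wy": 0, "wz": 0.1, "gripper": 1}, {"tx": 70, "ty": -59, "tz": 0, "wx": 0, "wy": 0, "wz": 0.2, "gripper": 1}, {"tx": 105, "ty": -88, "tz": 0, "wx": 0, "wy": 0, "wz": 0.3, "gripper": 1}, {"tx": 140, "ty": -118, "tz": 0, "wx": 0, "wy": 0, "wz": 0.4, "gripper": 1}, {"tx": 175, "ty": -147, "tz": 0, "wx": 0, "wy": 0, "wz": 0.54, "gripper": 1}]' --grip_force 40

```text
time: 0.92
position: [0.3501, -0.411, 0.2227]
tool_rot: [3.136, -0.184, 0.001]
ft_force: [0.3, 0.2, 0.3]
grip_width: 0.996
grip_force: 0.0
```

```bash
python3 - <<'E'
from h import *
from bench import ctrl
s=ctrl.get_state();print(s['time'],s['position'],D(s['position']),to(s,[-.046,-.068,.2]))
E
```

```text
0.9167 [ 0.35006411 -0.41099769  0.22274921] [-0.2007 -0.5155  0.2227] (array([ 162.4, -444.8,   22.7]), array([ 0.   , -0.   ,  0.017]))
```

Emit:
jog_arm --increments '[{"tx": 13, "ty": -37, "tz": 0, "wx": 0, "wy": 0, "wz": 0, "gripper": 1}, {"tx": 26, "ty": -74, "tz": 0, "wx": 0, "wy": 0, "wz": 0, "gripper": 1}, {"tx": 39, "ty": -111, "tz": 0, "wx": 0, "wy": 0, "wz": 0, "gripper": 1}, {"tx": 52, "ty": -148, "tz": 0, "wx": 0, "wy": 0, "wz": 0, "gripper": 1}, {"tx": 65, "ty": -185, "tz": 0, "wx": 0, "wy": 0, "wz": 0, "gripper": 1}]'

```text
time: 1.33
position: [0.4351, -0.2349, 0.223]
tool_rot: [3.136, -0.176, 0.001]
ft_force: [0.7, 1.0, 0.6]
grip_width: 1.001
grip_force: 0.0
```

Emit:
jog_arm --increments '[{"tx": 13, "ty": -37, "tz": 0, "wx": 0, "wy": 0, "wz": 0, "gripper": 1}, {"tx": 26, "ty": -74, "tz": 0, "wx": 0, "wy": 0, "wz": 0, "gripper": 1}, {"tx": 39, "ty": -111, "tz": 0, "wx": 0, "wy": 0, "wz": 0, "gripper": 1}, {"tx": 52, "ty": -148, "tz": 0, "wx": 0, "wy": 0, "wz": 0, "gripper": 1}, {"tx": 65, "ty": -185, "tz": 0, "wx": 0, "wy": 0, "wz": 0, "gripper": 1}]'

```text
time: 1.75
position: [0.5204, -0.0583, 0.223]
tool_rot: [3.136, -0.177, 0.002]
ft_force: [0.6, -0.7, 0.1]
grip_width: 0.997
grip_force: 0.0
```

Emit:
jog_arm --increments '[{"tx": 13, "ty": -30, "tz": 0, "wx": 0, "wy": 0, "wz": 0, "gripper": 1}, {"tx": 24, "ty": -57, "tz": 0, "wx": 0, "wy": 0, "wz": 0, "gripper": 1}, {"tx": 24, "ty": -57, "tz": 0, "wx": 0, "wy": 0, "wz": 0, "gripper": 1}, {"tx": 24, "ty": -57, "tz": 0, "wx": 0, "wy": 0, "wz": 0, "gripper": 1}, {"tx": 24, "ty": -57, "tz": 0, "wx": 0, "wy": 0, "wz": 0, "gripper": 1}]'

```text
time: 2.17
position: [0.5498, -0.007, 0.2224]
tool_rot: [3.136, -0.177, -0.001]
ft_force: [-0.4, 0.2, 0.5]
grip_width: 1.002
grip_force: 0.0
```

```bash
python3 - <<'E'
from h import *
from bench import ctrl
s=ctrl.get_state();print(s['time'],s['joint_positions'],D(s['position']),to(s,[-.046,-.068,.106]))
E
```

```text
2.1667 [ 0.47577063  0.14473007 -0.56022867  1.6857045   0.07973202  1.33435993
 -1.78206595] [-0.0568 -0.0884  0.2224] (array([ 11.3, -20.3, 116.4]), array([0.001, 0.   , 0.022]))
```

Emit:
jog_arm --increments '[{"tx": 11, "ty": -20, "tz": 30, "wx": 0, "wy": 0, "wz": 0.02, "gripper": 1}, {"tx": 11, "ty": -20, "tz": 60, "wx": 0, "wy": 0, "wz": 0.02, "gripper": 1}, {"tx": 11, "ty": -20, "tz": 90, "wx": 0, "wy": 0, "wz": 0.02, "gripper": 1}, {"tx": 11, "ty": -20, "tz": 115, "wx": 0, "wy": 0, "wz": 0.02, "gripper": 1}, {"tx": 11, "ty": -20, "tz": 115, "wx": 0, "wy": 0, "wz": 0.02, "gripper": 1}]'

```text
time: 2.58
position: [0.5589, 0.0098, 0.1023]
tool_rot: [3.133, -0.212, -0.015]
ft_force: [-1.6, -0.1, -0.4]
grip_width: 1.002
grip_force: 0.0
```

Emit:
jog_arm --increments '[{"tx": 0, "ty": 0, "tz": 0, "wx": 0, "wy": 0, "wz": 0, "gripper": 0}, {"tx": 0, "ty": 0, "tz": 0, "wx": 0, "wy": 0, "wz": 0, "gripper": 0}, {"tx": 0, "ty": 0, "tz": 0, "wx": 0, "wy": 0, "wz": 0, "gripper": 0}, {"tx": 0, "ty": 0, "tz": 0, "wx": 0, "wy": 0, "wz": 0, "gripper": 0}, {"tx": 0, "ty": 0, "tz": 0, "wx": 0, "wy": 0, "wz": 0, "gripper": 0}]' --grip_force 30

```text
time: 3.0
position: [0.5642, 0.0123, 0.1091]
tool_rot: [3.134, -0.208, 0.004]
ft_force: [-1.0, -0.6, -0.3]
grip_width: 0.705
grip_force: 0.0
```

```bash
python3 - <<'E'
from h import *
from bench import ctrl,vision
s=ctrl.get_state();print(s['time'],D(s['position']),s['grip_width'],s['grip_force'],s['ft_force'],to(s,[-.046,.074,.106]))
S=vision.get_image('side')['color'];cv2.imwrite('pics/s1.png',cv2.resize(S[100:300,220:440],None,fx=3,fy=3,interpolation=2)[:600,:800])
E
```

```text
3.0 [-0.0452 -0.0673  0.1091] 0.7046535514596708 0.0 [-1.0444532  -0.63908354 -0.30689211] (array([  -0.6, -141.3,    3.1]), array([ 0.   , -0.003,  0.002]))
```

View pics/s1.png

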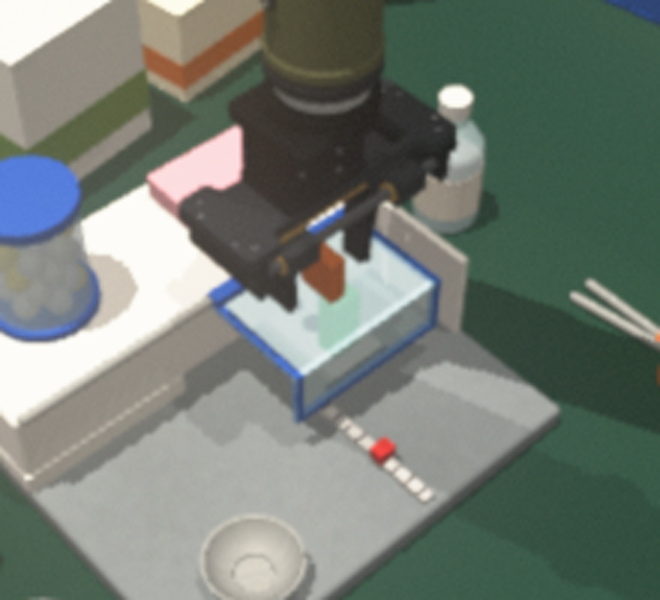

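The fin sits between the two fingers at crop (325,275), and the fingers are still closing. I'll finish the grip, then slide left.

Emit:
jog_arm --increments '[{"tx": 0, "ty": 0, "tz": 0, "wx": 0, "wy": 0, "wz": 0, "gripper": 0}, {"tx": 0, "ty": 0, "tz": 0, "wx": 0, "wy": 0, "wz": 0, "gripper": 0}, {"tx": 0, "ty": 0, "tz": 0, "wx": 0, "wy": 0, "wz": 0, "gripper": 0}, {"tx": 0, "ty": 0, "tz": 0, "wx": 0, "wy": 0, "wz": 0, "gripper": 0}, {"tx": 0, "ty": 0, "tz": 0, "wx": 0, "wy": 0, "wz": 0, "gripper": 0}]'

```text
time: 3.47
position: [0.5632, 0.0125, 0.1075]
tool_rot: [3.135, -0.208, -0.0]
ft_force: [0.1, 0.6, 0.0]
grip_width: 0.282
grip_force: 0.0
```

Emit:
jog_arm --increments '[{"tx": 0, "ty": 0, "tz": 0, "wx": 0, "wy": 0, "wz": 0, "gripper": 0}, {"tx": 0, "ty": 0, "tz": 0, "wx": 0, "wy": 0, "wz": 0, "gripper": 0}, {"tx": 0, "ty": 0, "tz": 0, "wx": 0, "wy": 0, "wz": 0, "gripper": 0}, {"tx": 0, "ty": 0, "tz": 0, "wx": 0, "wy": 0, "wz": 0, "gripper": 0}, {"tx": 0, "ty": 0, "tz": 0, "wx": 0, "wy": 0, "wz": 0, "gripper": 0}]'

```text
time: 3.88
position: [0.5633, 0.0125, 0.1075]
tool_rot: [-3.135, 0.208, 0.0]
ft_force: [0.9, 0.3, -0.2]
grip_width: 0.156
grip_force: 30.0
```

Emit:
jog_arm --increments '[{"tx": 0, "ty": -10, "tz": 0, "wx": 0, "wy": 0, "wz": 0, "gripper": 0}, {"tx": 0, "ty": -20, "tz": 0, "wx": 0, "wy": 0, "wz": 0, "gripper": 0}, {"tx": 0, "ty": -30, "tz": 0, "wx": 0, "wy": 0, "wz": 0, "gripper": 0}, {"tx": 0, "ty": -40, "tz": 0, "wx": 0, "wy": 0, "wz": 0, "gripper": 0}, {"tx": 0, "ty": -50, "tz": 0, "wx": 0, "wy": 0, "wz": 0, "gripper": 0}]'

```text
time: 4.3
position: [0.5706, 0.0633, 0.1075]
tool_rot: [-3.135, 0.207, -0.002]
ft_force: [3.1, -1.3, -3.6]
grip_width: 0.159
grip_force: 30.0
```

Emit:
jog_arm --increments '[{"tx": 0, "ty": -14, "tz": 0, "wx": 0, "wy": 0, "wz": 0, "gripper": 0}, {"tx": 0, "ty": -28, "tz": 0, "wx": 0, "wy": 0, "wz": 0, "gripper": 0}, {"tx": 0, "ty": -42, "tz": 0, "wx": 0, "wy": 0, "wz": 0, "gripper": 0}, {"tx": 0, "ty": -56, "tz": 0, "wx": 0, "wy": 0, "wz": 0, "gripper": 0}, {"tx": 0, "ty": -68, "tz": 0, "wx": 0, "wy": 0, "wz": 0, "gripper": 0}]'

```text
time: 4.72
position: [0.5803, 0.1307, 0.1075]
tool_rot: [-3.135, 0.207, -0.005]
ft_force: [4.8, -2.9, -3.8]
grip_width: 0.159
grip_force: 30.0
```

Emit:
jog_arm --increments '[{"tx": 0, "ty": -5, "tz": 0, "wx": 0, "wy": 0, "wz": 0, "gripper": 0}, {"tx": 0, "ty": -9, "tz": 0, "wx": 0, "wy": 0, "wz": 0, "gripper": 0}, {"tx": 0, "ty": -13, "tz": 0, "wx": 0, "wy": 0, "wz": 0, "gripper": 0}, {"tx": 0, "ty": -16, "tz": 0, "wx": 0, "wy": 0, "wz": 0, "gripper": 0}, {"tx": 0, "ty": -19, "tz": 0, "wx": 0, "wy": 0, "wz": 0, "gripper": 0}]'

```text
time: 5.13
position: [0.5822, 0.144, 0.1075]
tool_rot: [3.127, -0.21, 0.001]
ft_force: [-0.3, -15.3, 4.0]
grip_width: 0.159
grip_force: 30.1
```

The force jumped to 15 N after 133 mm of travel, so the guard is at its stop. I'll release and rise.

Emit:
jog_arm --increments '[{"tx": 0, "ty": 4, "tz": 0, "wx": 0, "wy": 0, "wz": 0, "gripper": 0}, {"tx": 0, "ty": 4, "tz": 0, "wx": 0, "wy": 0, "wz": 0, "gripper": 0.6}, {"tx": 0, "ty": 4, "tz": 0, "wx": 0, "wy": 0, "wz": 0, "gripper": 0.6}, {"tx": 0, "ty": 4, "tz": 0, "wx": 0, "wy": 0, "wz": 0, "gripper": 0.6}, {"tx": 0, "ty": 4, "tz": 0, "wx": 0, "wy": 0, "wz": 0, "gripper": 0.6}]'

```text
time: 5.55
position: [0.5803, 0.1459, 0.1077]
tool_rot: [-3.134, 0.204, 0.001]
ft_force: [-0.1, 0.3, -0.1]
grip_width: 0.376
grip_force: 0.0
```

Emit:
jog_arm --increments '[{"tx": 0, "ty": 0, "tz": 0, "wx": 0, "wy": 0, "wz": 0, "gripper": 0.75}, {"tx": 0, "ty": 0, "tz": 0, "wx": 0, "wy": 0, "wz": 0, "gripper": 0.75}, {"tx": 0, "ty": 0, "tz": -30, "wx": 0, "wy": 0, "wz": 0, "gripper": 0.75}, {"tx": 0, "ty": 0, "tz": -60, "wx": 0, "wy": 0, "wz": 0, "gripper": 0.75}, {"tx": 0, "ty": 0, "tz": -60, "wx": 0, "wy": 0, "wz": 0, "gripper": 0.75}]'

```text
time: 5.97
position: [0.584, 0.1459, 0.1737]
tool_rot: [-3.132, 0.207, -0.014]
ft_force: [1.1, 0.6, 1.4]
grip_width: 0.716
grip_force: 0.0
```

```bash
python3 - <<'E'
from h import *
from bench import ctrl,vision
s=ctrl.get_state();print(s['time'],D(s['position']),s['grip_width'])
I={n:vision.get_image(n)['color'] for n in('side','top')}
B={}
for n in I:
    for t in('slide_grip','slide_pointer','guard_fin','marker_mid'):
        r=vision.spot_in(n,t);print(n,t,[(np.round(d['bbox'],1).tolist(),round(d['conf'],2)) for d in r[:2]])
S=I['side'][150:290,270:430];T=I['top'][160:290,200:390]
c=lambda a,w:cv2.resize(a,(w,int(a.shape[0]*w/a.shape[1])),interpolation=2)
a,b=c(S,395),c(T,395);h=max(len(a),len(b));p=lambda x:np.pad(x,((0,h-len(x)),(0,5),(0,0)))
cv2.imwrite('pics/both.png',np.hstack([p(a),p(b)]));[cv2.imwrite(f'pics/{n}1.png',I[n]) for n in I]
E
```

```text
5.9667 [-0.0434  0.0677  0.1737] 0.7163543957286278
side slide_grip [([309.1, 194.4, 348.8, 231.3], 0.67)]
side slide_pointer [([303.2, 196.4, 348.3, 234.2], 0.84)]
side guard_fin [([237.8, 200.5, 319.7, 276.4], 0.65), ([410.7, 193.2, 469.8, 242.1], 0.57)]
side marker_mid []
top slide_grip [([313.8, 183.0, 337.9, 221.2], 0.91)]
top slide_pointer [([313.8, 181.3, 343.0, 223.4], 0.7)]
top guard_fin [([262.8, 172.5, 288.3, 223.8], 0.68), ([228.5, 97.8, 380.2, 278.9], 0.24)]
top marker_mid []
```

View pics/both.png

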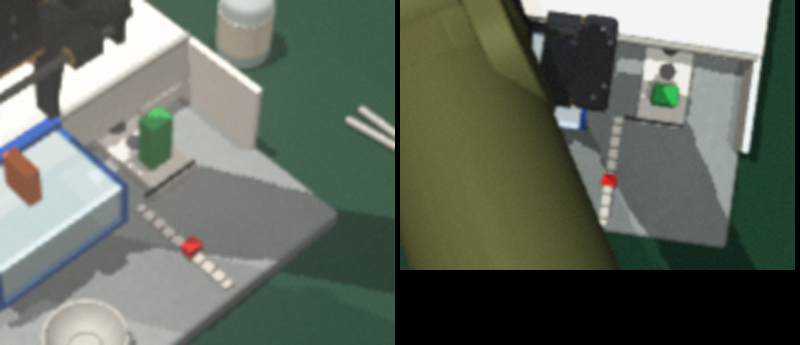

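The guard is open. The green grip shows at side-crop (155,138) and top-crop (665,95). The pointer line sits at the slide's front edge, from about (624,118) to (686,125) in the top crop.

```bash
python3 - <<'E'
from h import *
from bench import ctrl
S=cv2.imread('pics/side1.png');T=cv2.imread('pics/top1.png')
for n,I,r in(('side',S,(320,185,345,225)),('top',T,(315,195,340,215))):
    for lo in((45,100,40),(45,100,150)): print(n,lo,[np.round(x,1) for x in blob(I,r,lo,(80,255,255))])
s=blob(S,(320,185,345,225),(45,100,150),(80,255,255))[0];t=blob(T,(315,195,340,215),(45,100,150),(80,255,255))[0]
g=tri(s,t);print('grip top',D(g),'from top only',D(onz('top',t,.09)),'side only',D(onz('side',s,.09)))
for p,u in(('L',(307.7,216.8)),('R',(329.5+7,220.1))): print('ptr top',p,D(onz('top',u,.032)))
for p,u in(('L',(328.7,228.2)),('R',(349,215.6))): print('ptr side',p,D(onz('side',u,.032)))
m=blob(T,(285,235,310,256),(0,130,80),(8,255,255))[0];ms=blob(S,(335,240,360,262),(0,130,80),(8,255,255))[0];print('mark',D(tri(ms,m)))
print(to(ctrl.get_state(),[-.05,-.085,.12]))
E
```

```text
side (45, 100, 40) [array([333., 198.]), array([328, 194,  11,   9,  66])]
side (45, 100, 150) [array([333.9, 195.9]), array([330, 194,   9,   4,  27])]
top (45, 100, 40) [array([327.2, 205.5]), array([321, 201,  13,  10, 116])]
top (45, 100, 150) [array([330.3, 205. ]), array([327, 201,   7,  10,  53])]
grip top [-0.0508 -0.086   0.0875] from top only [-0.0501 -0.0849  0.09  ] side only [-0.0532 -0.0851  0.09  ]
ptr top L [-0.0795 -0.0418  0.032 ]
ptr top R [-0.0781 -0.1057  0.032 ]
ptr side L [-0.0788 -0.0466  0.032 ]
ptr side R [-0.0831 -0.1057  0.032 ]
mark [-0.1468 -0.0356  0.031 ]
(array([ -3.5, 150.6,  46.9]), array([0.   , 0.001, 0.002]))
```

Emit:
jog_arm --increments '[{"tx": -4, "ty": 37, "tz": 0, "wx": 0, "wy": 0, "wz": 0, "gripper": 0.75}, {"tx": -7, "ty": 74, "tz": 0, "wx": 0, "wy": 0, "wz": 0, "gripper": 0.75}, {"tx": -7, "ty": 110, "tz": 0, "wx": 0, "wy": 0, "wz": 0, "gripper": 0.75}, {"tx": -7, "ty": 145, "tz": 0, "wx": 0, "wy": 0, "wz": 0, "gripper": 0.75}, {"tx": -7, "ty": 145, "tz": 20, "wx": 0, "wy": 0, "wz": 0, "gripper": 0.75}]'

```text
time: 6.88
position: [0.5567, -0.0084, 0.1504]
tool_rot: [3.128, -0.225, 0.01]
ft_force: [0.5, -1.8, -0.2]
grip_width: 0.752
grip_force: 0.0
```

Emit:
jog_arm --increments '[{"tx": 0, "ty": 0, "tz": 20, "wx": 0, "wy": 0, "wz": 0, "gripper": 0.75}, {"tx": 0, "ty": 0, "tz": 40, "wx": 0, "wy": 0, "wz": 0, "gripper": 0.75}, {"tx": 0, "ty": 0, "tz": 50, "wx": 0, "wy": 0, "wz": 0, "gripper": 0.75}, {"tx": 0, "ty": 0, "tz": 50, "wx": 0, "wy": 0, "wz": 0, "gripper": 0.75}, {"tx": 0, "ty": 0, "tz": 50, "wx": 0, "wy": 0, "wz": 0, "gripper": 0.75}]'

```text
time: 7.3
position: [0.5546, 0.0018, 0.0975]
tool_rot: [-3.135, 0.207, 0.001]
ft_force: [0.9, 0.8, 0.1]
grip_width: 0.747
grip_force: 0.0
```

```bash
python3 - <<'E'
from h import *
from bench import ctrl,vision
s=ctrl.get_state();print(s['time'],D(s['position']),s['grip_width'],s['ft_force'],to(s,[-.0505,-.079,.049]))
S=vision.get_image('side')['color'];cv2.imwrite('pics/s2.png',cv2.resize(S[120:280,260:440],None,fx=3,fy=3,interpolation=2))
E
```

```text
7.3 [-0.0533 -0.079   0.0975] 0.7470490660926686 [0.94511156 0.75915932 0.1221126 ] (array([ 2.8, -0. , 48.5]), array([-0.   ,  0.001,  0.003]))
```

View pics/s2.png

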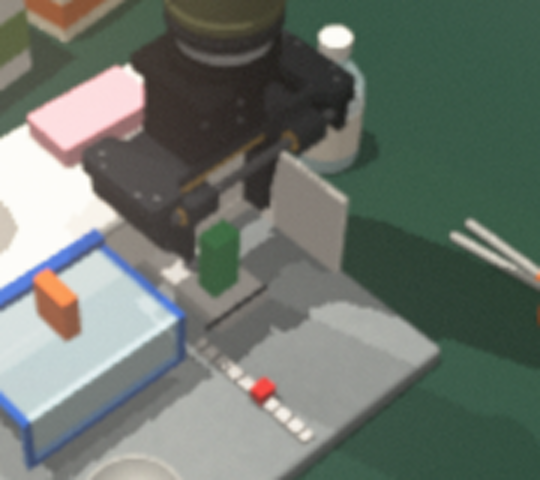

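The grip's top at crop (220,232) is centred between the fingertips at (190,255) and (258,205). I'll descend and close.

Emit:
jog_arm --increments '[{"tx": 3, "ty": 0, "tz": 16, "wx": 0, "wy": 0, "wz": 0, "gripper": 0.75}, {"tx": 3, "ty": 0, "tz": 32, "wx": 0, "wy": 0, "wz": 0, "gripper": 0.75}, {"tx": 3, "ty": 0, "tz": 47, "wx": 0, "wy": 0, "wz": 0, "gripper": 0.75}, {"tx": 3, "ty": 0, "tz": 47, "wx": 0, "wy": 0, "wz": 0, "gripper": 0.75}, {"tx": 3, "ty": 0, "tz": 47, "wx": 0, "wy": 0, "wz": 0, "gripper": 0.5}]'

```text
time: 7.77
position: [0.5581, 0.0014, 0.0513]
tool_rot: [-3.135, 0.207, -0.001]
ft_force: [1.2, -0.1, -0.0]
grip_width: 0.726
grip_force: 0.0
```

Emit:
jog_arm --increments '[{"tx": 0, "ty": 0, "tz": 0, "wx": 0, "wy": 0, "wz": 0, "gripper": 0}, {"tx": 0, "ty": 0, "tz": 0, "wx": 0, "wy": 0, "wz": 0, "gripper": 0}, {"tx": 0, "ty": 0, "tz": 0, "wx": 0, "wy": 0, "wz": 0, "gripper": 0}, {"tx": 0, "ty": 0, "tz": 0, "wx": 0, "wy": 0, "wz": 0, "gripper": 0}, {"tx": 0, "ty": 0, "tz": 0, "wx": 0, "wy": 0, "wz": 0, "gripper": 0}]' --grip_force 50

```text
time: 8.18
position: [0.5581, 0.0011, 0.0511]
tool_rot: [3.135, -0.208, 0.001]
ft_force: [-0.5, 0.6, 1.0]
grip_width: 0.38
grip_force: 0.0
```

Emit:
jog_arm --increments '[{"tx": 0, "ty": 0, "tz": 0, "wx": 0, "wy": 0, "wz": 0, "gripper": 0}, {"tx": 0, "ty": 0, "tz": 0, "wx": 0, "wy": 0, "wz": 0, "gripper": 0}, {"tx": 0, "ty": 0, "tz": 0, "wx": 0, "wy": 0, "wz": 0, "gripper": 0}, {"tx": 0, "ty": 0, "tz": 0, "wx": 0, "wy": 0, "wz": 0, "gripper": 0}, {"tx": 0, "ty": 0, "tz": 0, "wx": 0, "wy": 0, "wz": 0, "gripper": 0}]'

```text
time: 8.6
position: [0.5579, 0.0009, 0.0508]
tool_rot: [3.134, -0.208, 0.0]
ft_force: [-1.5, -1.5, 2.8]
grip_width: 0.296
grip_force: 50.0
```

```bash
python3 - <<'E'
from h import *
from bench import ctrl
s=ctrl.get_state();print(s['time'],D(s['position']),s['grip_width'],s['ft_force'],to(s,[-.0505,-.079,.049]))
E
```

```text
8.6 [-0.0499 -0.0795  0.0508] 0.2958827921598034 [-1.47405512 -1.47140644  2.76484862] (array([-0.6, -0.5,  1.8]), array([ 0.   , -0.   ,  0.002]))
```

The gripped width is 25.7 mm, which matches the 26 mm grip. The pull needs to be about 70 mm, so I'll go most of the way and look again.

Emit:
jog_arm --increments '[{"tx": -7, "ty": 0, "tz": 0, "wx": 0, "wy": 0, "wz": 0, "gripper": 0}, {"tx": -14, "ty": 0, "tz": 0, "wx": 0, "wy": 0, "wz": 0, "gripper": 0}, {"tx": -21, "ty": 0, "tz": 0, "wx": 0, "wy": 0, "wz": 0, "gripper": 0}, {"tx": -28, "ty": 0, "tz": 0, "wx": 0, "wy": 0, "wz": 0, "gripper": 0}, {"tx": -35, "ty": 0, "tz": 0, "wx": 0, "wy": 0, "wz": 0, "gripper": 0}]'

```text
time: 9.02
position: [0.5251, 0.0057, 0.0508]
tool_rot: [-3.134, 0.208, -0.009]
ft_force: [8.2, -0.3, -3.3]
grip_width: 0.293
grip_force: 50.0
```

Emit:
jog_arm --increments '[{"tx": -8, "ty": 0, "tz": 0, "wx": 0, "wy": 0, "wz": 0, "gripper": 0}, {"tx": -16, "ty": 0, "tz": 0, "wx": 0, "wy": 0, "wz": 0, "gripper": 0}, {"tx": -24, "ty": 0, "tz": 0, "wx": 0, "wy": 0, "wz": 0, "gripper": 0}, {"tx": -30, "ty": 0, "tz": 0, "wx": 0, "wy": 0, "wz": 0, "gripper": 0}, {"tx": -34, "ty": 0, "tz": 0, "wx": 0, "wy": 0, "wz": 0, "gripper": 0}]'

```text
time: 9.43
position: [0.4917, 0.0104, 0.0509]
tool_rot: [-3.134, 0.208, -0.01]
ft_force: [9.7, 0.8, -6.8]
grip_width: 0.297
grip_force: 50.0
```

Emit:
jog_arm --increments '[{"tx": 0, "ty": 0, "tz": 0, "wx": 0, "wy": 0, "wz": 0, "gripper": 0}, {"tx": 0, "ty": 0, "tz": 0, "wx": 0, "wy": 0, "wz": 0, "gripper": 0}, {"tx": 0, "ty": 0, "tz": 0, "wx": 0, "wy": 0, "wz": 0, "gripper": 0}, {"tx": 0, "ty": 0, "tz": 0, "wx": 0, "wy": 0, "wz": 0, "gripper": 0}, {"tx": 0, "ty": 0, "tz": 0, "wx": 0, "wy": 0, "wz": 0, "gripper": 0}]'

```text
time: 9.85
position: [0.4919, 0.0104, 0.0508]
tool_rot: [-3.134, 0.208, -0.01]
ft_force: [8.7, -0.9, -5.7]
grip_width: 0.298
grip_force: 50.0
```

```bash
python3 - <<'E'
from h import *
from bench import ctrl,vision
s=ctrl.get_state();print(s['time'],D(s['position']),s['grip_width'],s['grip_force'],s['ft_force'])
S=vision.get_image('side')['color'];T=vision.get_image('top')['color'];cv2.imwrite('pics/side3.png',S);cv2.imwrite('pics/top3.png',T)
a=cv2.resize(S[205:275,310:380],(400,400),interpolation=2);b=cv2.resize(T[215:285,280:350],(400,400),interpolation=2)
cv2.imwrite('pics/b3.png',np.hstack([a,b]))
E
```

```text
9.85 [-0.1166 -0.0789  0.0508] 0.2982695264551789 49.99692175537348 [ 8.68049436 -0.85083982 -5.72373027]
```

View pics/b3.png

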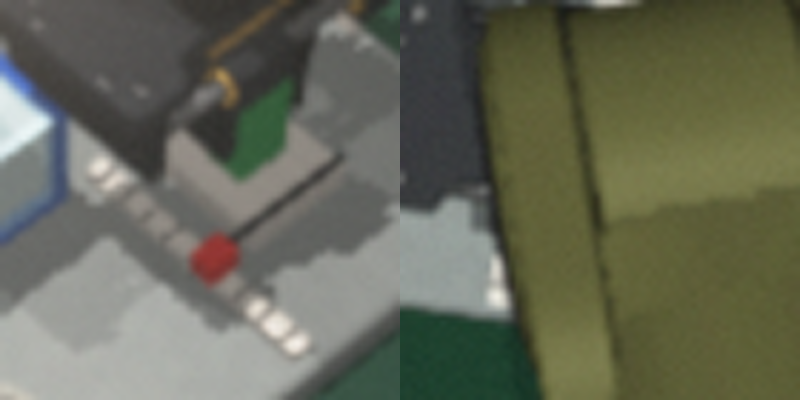

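In the side crop, the pointer line runs from (343,155) to (232,238) and meets the red clip centred near (215,258). I'll compute the offset along the pull.

```bash
python3 - <<'E'
from h import *
S=cv2.imread('pics/side3.png')
f=lambda u:(310+u[0]/5.714-.5,205+u[1]/5.714-.5)
print([D(onz('side',f(u),.032)) for u in((343,155),(290,195),(232,238))])
c,st=blob(S,(340,240,356,260),(0,120,70),(10,255,255));print(c,st,D(onz('side',c,.032)))
for d in(-.147,): print(proj('side',W([d,-.0355,.032])))
# dark line profile subpixel along disp x at several y
G=cv2.cvtColor(S,cv2.COLOR_BGR2GRAY).astype(np.float32)
for y in(-.06,-.068,-.076,-.084,-.09):
    xs=np.arange(-.165,-.13,.0005);P=np.array([proj('side',W([x,y,.032])) for x in xs],np.float32)
    v=cv2.remap(G,P[:,:1],P[:,1:],cv2.INTER_CUBIC)[:,0];print(y,round(xs[v.argmin()],4),v.min(),np.median(v))
E
```

```text
[array([-0.1468, -0.107 ,  0.032 ]), array([-0.1466, -0.078 ,  0.032 ]), array([-0.1461, -0.0473,  0.032 ])]
[347.13953488 249.6744186 ] [344 246   7   8  43] [-0.1485 -0.036   0.032 ]
[346.49495722 249.38697513]
-0.06 -0.147 68.93058 110.50846
-0.068 -0.1475 65.26488 110.85313
-0.076 -0.1475 71.59583 111.08391
-0.084 -0.1475 64.63208 109.39635
-0.09 -0.1475 67.846214 109.76194
```

The pointer is at x = -0.1473 and the marker at -0.147 to -0.1485, so they agree within about 1 mm. I'll hold briefly and hand in.

Emit:
jog_arm --increments '[{"tx": 0, "ty": 0, "tz": 0, "wx": 0, "wy": 0, "wz": 0, "gripper": 0}, {"tx": 0, "ty": 0, "tz": 0, "wx": 0, "wy": 0, "wz": 0, "gripper": 0}, {"tx": 0, "ty": 0, "tz": 0, "wx": 0, "wy": 0, "wz": 0, "gripper": 0}, {"tx": 0, "ty": 0, "tz": 0, "wx": 0, "wy": 0, "wz": 0, "gripper": 0}, {"tx": 0, "ty": 0, "tz": 0, "wx": 0, "wy": 0, "wz": 0, "gripper": 0}]'

```text
time: 10.37
position: [0.4919, 0.0104, 0.0508]
tool_rot: [-3.134, 0.208, -0.01]
ft_force: [9.7, 0.3, -5.5]
grip_width: 0.297
grip_force: 50.0
```

Emit:
jog_arm --increments '[{"tx": 0, "ty": 0, "tz": 0, "wx": 0, "wy": 0, "wz": 0, "gripper": 0}, {"tx": 0, "ty": 0, "tz": 0, "wx": 0, "wy": 0, "wz": 0, "gripper": 0}, {"tx": 0, "ty": 0, "tz": 0, "wx": 0, "wy": 0, "wz": 0, "gripper": 0}, {"tx": 0, "ty": 0, "tz": 0, "wx": 0, "wy": 0, "wz": 0, "gripper": 0}, {"tx": 0, "ty": 0, "tz": 0, "wx": 0, "wy": 0, "wz": 0, "gripper": 0}]'

```text
time: 10.78
position: [0.4919, 0.0104, 0.0508]
tool_rot: [-3.134, 0.207, -0.01]
ft_force: [8.7, -0.4, -5.3]
grip_width: 0.291
grip_force: 50.0
```

```bash
python3 -c "
from bench import ctrl
print(ctrl.close_job())"
```

```text
the job is handed in; nothing more can be done
None
```

The job is handed in (no verdict was returned): the guard is open at its stop, and the slide is pulled out about 67 mm with its pointer within about 1 mm of the red marker, still gripped at 50 N.

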